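Index the ratchet decorating wheel and prove its brake screw

ROBOT

A 6-joint arm with a two-finger parallel gripper is mounted at the origin on the work surface. World frame = base frame: x ahead of the robot, y to its left, z up, the work surface at z = 0. Lengths are in m, angles in rad, forces in N, time in s.
With the tool pointing down it reaches from about 0.15 to 0.775 m from the base axis. Payload 6.1 kg.
Tool frame: the origin (TCP) lies between the finger pads; the fingertips stand 25 mm ahead of it and the grasp point (between the pads) lies 6 mm ahead of it (robot.tip_extent is the z of the fingertips in the tool frame, in m); z points along the fingers, y is the line along which they close (so a half turn about z gives the same grasp; the last joint's range is limited). The gripper opens to 85 mm and grips with 20 to 120 N. Pads are 22 mm wide; open, the fingers measure 114 mm over their backs; the gripper's body (76 mm by 85 mm) begins 54 mm behind the grasp point. The pads swing forward as they close: fully open they stand 13 mm farther back than shut.
Start: joints at [1.106, 0.126, -0.04, 1.405, 0, 1.571], TCP at [0.235, 0.469, 0.256] pointing down, gripper open.
Joint ranges: [-2.72, 2.72], [-0.95, 1.95], [-1.27, 1.35], [-1.78, 2.02], [-1.46, 1.47], [-3.14, 3.14]. Speed limits (rad/s): [2.39, 2.39, 3.01, 3.14, 3.14, 3.14].

INTERFACE

Orientations are given as [roll, pitch, yaw] about the fixed x, y, z axes, in that order (R = Rz(yaw) Ry(pitch) Rx(roll)).
In Python, from workcell import monitor, vision, ticket, robot gives the robot as it stands.
- The arm moves only by the tool carry_out, never from a script. Its argument "plan" is a list of rows, each an object with "dp": the shift along the tool's x, y, z in units of 25 mm (1.0 is 25 mm), a list of three; "angular": the turn, a rotation vector about the tool's x, y, z in units of 6 degrees (1.0 is 6 degrees), a list of three; "gripper": the opening, from -1 (shut) to 1 (fully open). In form: [{"dp": [x, y, z], "angular": [wx, wy, wz], "gripper": gripper}, ...]. A call has 1 to 12 rows; each row is the pose to reach, as a shift and turn from the pose commanded when the call began, along the tool's axes at that moment; what a row does not reach only later rows make up. A row lasts 1/12 s, in which the tool goes at most 41.7 mm and 7.16 degrees, less where a joint would pass 70% of its speed; a pose out of reach is approached as far as the arm can. A call with a gripper value outside its range is refused whole. The fingers move at their own pace and stop on an object; the grip force is fixed at half the most. Time passes only in rows, so rows that repeat a pose let the fingers close. It gives the time, the measured TCP pose, the force, the opening and the grip force at its end, in the units of the state.
- monitor.state(): the state, without advancing time (a new reading comes with each control period).
- vision.snapshot(name): name is "scene" or "top"; returns (picture, depth): 480x640x3 uint8, red, green, blue; 480x640 float32, m along the optical axis (not along the pixel's ray), 0 where there is no reading.
- vision.camera_params(name): a dict with "mtx" (3x3 intrinsics, pixels), "origin" and "attitude" of the camera in the world. Camera axes: x right, y up, looking along -z (the intrinsics and any distortion apply to the point x, -y, -z); pixel columns grow to the right and rows downward; lengths in m; the calibration is good to about 2 mm. A picture is of the moment at which its call begins. camera_params takes no time and is no camera call.
- ticket.close_job(): hands the job in; it is judged then, once.
The state is a dict: "clock": time; "qpos": joint angles; "joint_velocities": joint speeds; "joint_torque": joint torques, N m; "tcp_pos": TCP position; "tool_rot": TCP orientation; "wrist_force": force on the tool from outside, world axes, zero at the start; "moment": the same for the moment, N m; "finger_gap": finger opening in m; "grasp_force": force on a finger pad.
Only numpy, scipy, OpenCV 4.12 (cv2) and the standard library are available. Lean on these libraries where they do the work, as an engineer would, in place of code of your own. Each camera call takes 0.05 s, during which the arm holds its last target. There are 200 camera calls.

TASK

Take the small glass jar out of the way of the ratchet lever and stand it upright, fully on the empty square plaster batt. Then, without touching the jug or the wheel it stands on, swing the ratchet lever back and forth so that the wheel advances notch by notch until the jug's handle points straight at the fixed pointer post. Finally twist the wing screw of the brake clockwise (seen from above) to about 0.4 N m, hold that for a moment to see that it holds, never going near 0.9 N m, and let go; leave everything else standing where it is.

Things in the scene. Friction and masses are not known exactly. Their poses are not given: they have to be found in the camera images.
- station: Indexing wheel, fixed to the table. Origin: on the wheel's vertical axis at table level. Grey round base, 210 mm wide, 11 mm high, with two 36 mm wide feet (to 142 mm out on its +x side; to 162 mm out under the screw). On it a steel ratchet wheel (16 teeth, tip radius 88 mm, z 30 to 46 mm) held by a spring pawl: it turns only counter-clockwise from above.
- wheel (a joint): Turn of ratchet wheel, disc and jug, rad, counter-clockwise from above. 0: the jug's handle points straight at the pointer. Starts 0.85 to 1.85 rad short of that (negative); cannot be turned back. One notch is 0.393 rad; after each full lever stroke it stands a whole number of notches from 0 (within 0.03 rad). Stiff: stays where it is left.
- lever (a joint): Swing of the ratchet lever about the wheel's axis, rad, counter-clockwise from above: 0 at its back stop (97 degrees counter-clockwise from the station's x axis), 0.55 at its front stop; starts at 0 to 0.1. Swung forward (+) its pawl pushes the wheel on, one notch, at most 1.4, a full stroke; swung back it leaves the wheel. Takes 3 to 5 N; stays put.
- lever_grip (a point): Centre of the top of the lever's grip: an upright black round post, 18 mm thick, 165 mm from the wheel's axis at the end of the flat lever arm (22 mm wide, z 14 to 24 mm); the post's free part is z 24 to 118 mm.
- jug_handle (a point): Outermost point of the handle of the unglazed clay jug fixed centrally on the disc, 75 mm from the wheel's axis. The jug is 94 mm wide without handle, its rim 171 mm above the table; the small spout is on the other side.
- pointer_tip (a point): Tip of the fixed pointer: an upright steel rod (12 mm thick, 130 mm from the wheel's axis on the station's +x side) with a short arm at 123 mm height pointing in at the axis; this tip is 102 mm from the axis.
- screw (a joint): Twist of the brake's wing screw, rad, clockwise from above. It is already run down on a stiff spring washer: 0 untouched, it gives 0.5 rad per N m (0.20 rad at 0.4 N m, 0.45 rad at 0.9 N m) and springs back to 0 when let go.
- screw_grip (a point): Middle of the wing of the brake screw, where to grip it: on the screw's vertical axis, 83 mm above the table, 145 mm from the wheel's axis. The wing is an upright steel plate 40 mm long, 10 mm thick, z 64 to 94 mm, its length pointing at the wheel's axis; a 30 mm wide pillar below reaches 52 mm.
- jar: Small glass jar with white lid and paper label, 52 mm diameter, 100 mm high, about 0.22 kg, standing beside the wheel in the sweep of the lever. Origin: centre of its underside, z up.
- batt: Empty square plaster batt fixed on the table, 140 x 140 mm, 16 mm thick. Origin: centre of its underside. It lies left or right; a wooden tray with test tiles takes the other place.
- tile_tray: Wooden tray of standing test tiles, 140 x 140 mm, 60 mm high, fixed. Origin: centre of its underside.
- bowl: Unglazed bowl, 100 mm wide, 50 mm high. Bystander, to be left alone. Origin: centre of its underside.
- beaker: White ceramic beaker, 64 mm wide, 90 mm high. Bystander, to be left alone. Origin: centre of its underside.
- slip_bottle: White plastic bottle, 56 mm wide, 150 mm high. Bystander, to be left alone. Origin: centre of its underside.
- rib: Small wooden spatula lying flat, 150 mm long, 20 mm high at its handle. Bystander, to be left alone. Origin: middle of its length, on the table, x along the handle.
- big_jar: Big white jar with cork lid, 84 mm wide, 130 mm high (not the jar to be moved). Bystander, to be left alone. Origin: centre of its underside.
- plaster_block: Plaster block 90 x 70 mm, 60 mm high. Bystander, to be left alone. Origin: centre of its underside.
- turntable: The turning part: ratchet wheel (z 30 to 46 mm), the aluminium disc on it (radius 73 mm, top at 58 mm) and the jug fixed on that; not to be touched. Origin: on the wheel's axis, 30 mm above the table; at wheel = 0 its axes are the station's; the jug's handle is on its +x side.
Things that resemble listed ones, but are neither listed nor needed, are in the scene too. Several things look just like the batt: the one meant starts farthest from the robot's base.

How it is judged:
On the way, in this order (a step that is already met when the one before it is completed fails the run):
1. the jar stands upright, released, on the batt (x of jar in the frame of batt between -0.05 and 0.05 m and y of jar in the frame of batt between -0.05 and 0.05 m and z of jar in the frame of batt between 0.008 and 0.024 m and angle between jar's own z axis and vertical below 0.15 rad and linear speed of jar below 0.03 m/s and contact force between the fingers and jar below 0.5 N), for 0.2 s.
2. the wheel is ratcheted round until the jug's handle points at the pointer (value of joint wheel between -0.1 and 0.1 rad and velocity of joint wheel between -0.05 and 0.05 rad/s), for 0.3 s.
3. the wing screw is held at 0.3 N m or more clockwise (value of joint screw above 0.15 rad), for 0.3 s.
At the end, for the whole second after the job is handed in: The jar stands upright and released on the batt (its centre within 50 mm of the batt's along both sides), the wheel rests with the jug's handle within 0.1 rad of the pointer, and the wing screw is let go (under 0.06 rad) (all of step 1 and all of step 2 and value of joint screw below 0.06 rad); the robot touches nothing.
It fails at once if the jug or its wheel is touched (over 1.5 N) (contact force between any of the fingers, the arm and turntable above 1.5 N).
It fails at once if the wing screw is twisted beyond 0.9 N m (0.45 rad) (value of joint screw above 0.45 rad).
It fails at once if the jar is tipped over (beyond 0.8 rad) (angle between jar's own z axis and vertical above 0.8 rad).
It fails at once if a bystander is shifted by more than 30 mm (distance of any of bowl, beaker, slip_bottle, rib, big_jar, plaster_block from where it was at the start of the episode above 0.03 m).
It also fails if it takes over 72 s, if anything falls off the work surface, if the arm or the gripper's body presses on something with over 40 N, if the wrist force passes 120 N, or if a joint passes its speed limit or range.

## Working session

There is one attempt and no reset: what is moved stays moved. The work goes in short steps, Python scripts to look and compute and a tool call to move; the robot and the scene stay as the last step left them, time stands still between calls to the robot, and variables do not carry over. Pictures are saved under pics/ and viewed, at most 10 in all, crops included, and the job is handed in when it is done.

Besides the shell and the picture viewer there is one more tool, called after "Request:" in YAML: its name, and indented under it one key for each argument. carry_out: Moves the arm, as the interface text tells. Its arguments: {"type":"object","properties":{"plan":{"type":"array"}},"required":["plan"]}

```bash
mkdir -p pics
cat > h.py <<'E'
import numpy as np, cv2
from scipy.spatial.transform import Rotation as R
from workcell import monitor, vision, ticket, robot
def cam(n):
    p=vision.camera_params(n); A=np.array(p["attitude"],float)
    if A.shape!=(3,3): A=R.from_euler('xyz',A).as_matrix() if A.size==3 else R.from_quat(A).as_matrix()
    return np.array(p["mtx"]),np.array(p["origin"]),A
def cloud(n,d):
    K,o,A=cam(n); v,u=np.mgrid[:480,:640]
    P=np.stack([(u-K[0,2])/K[0,0]*d,-(v-K[1,2])/K[1,1]*d,-d],-1)@A.T+o
    P[d==0]=np.nan; return P
E
python3 - <<'E'
from h import *
for n in("scene","top"):
    print(vision.camera_params(n))
    p,d=vision.snapshot(n); np.savez(n+"0.npz",p=p,d=d); cv2.imwrite(f"pics/{n}0.png",p[...,::-1])
print(monitor.state())
E
```

```text
{'mtx': array([[490.35327989,   0.        , 313.71251127],
       [  0.        , 490.35327989, 238.65484303],
       [  0.        ,   0.        ,   1.        ]]), 'origin': array([1.35925417, 0.1402772 , 0.77398264]), 'attitude': array([0.92170146, 0.01988633, 1.73750187])}
{'mtx': array([[623.29037829,   0.        , 321.9574604 ],
       [  0.        , 623.29037829, 233.65484669],
       [  0.        ,   0.        ,   1.        ]]), 'origin': array([ 0.12921014, -0.00452002,  1.89900819]), 'attitude': array([ 0.20331339, -0.0032627 , -1.60878089])}
{'clock': 0.1, 'qpos': array([ 1.10601462e+00,  1.26321717e-01, -4.04692581e-02,  1.40538644e+00,
        3.60402582e-05,  1.57081916e+00]), 'joint_velocities': array([ 0.00013865, -0.00183282,  0.00080872, -0.00036488, -0.0006321 ,
       -0.00187155]), 'joint_torque': array([ 1.47473726e-03, -4.36903238e+01,  3.53604662e+01,  1.35945712e-02,
        2.40354429e-04,  5.88484355e-06]), 'tcp_pos': array([0.23517111, 0.46903344, 0.25562252]), 'tool_rot': array([-3.14021157e+00, -3.60086946e-05,  2.67678806e+00]), 'wrist_force': array([ 0.23886418, -1.13657743,  0.3588591 ]), 'moment': array([-0.0182586 , -0.0057385 ,  0.03050087]), 'grasp_force': 0.0, 'finger_gap': 0.08549884935557613}
```

View pics/scene0.png

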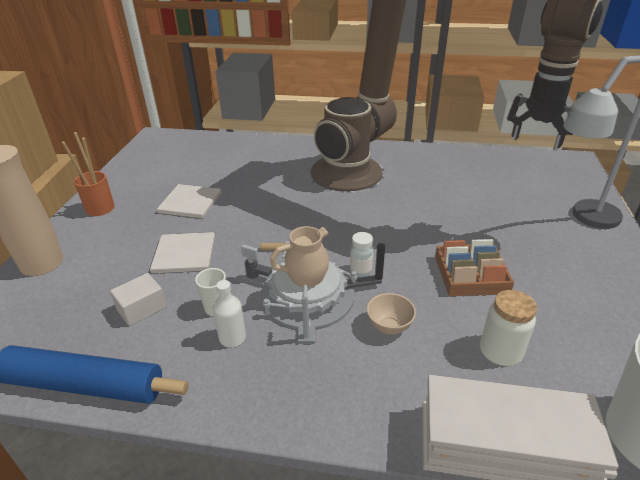

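View pics/top0.png

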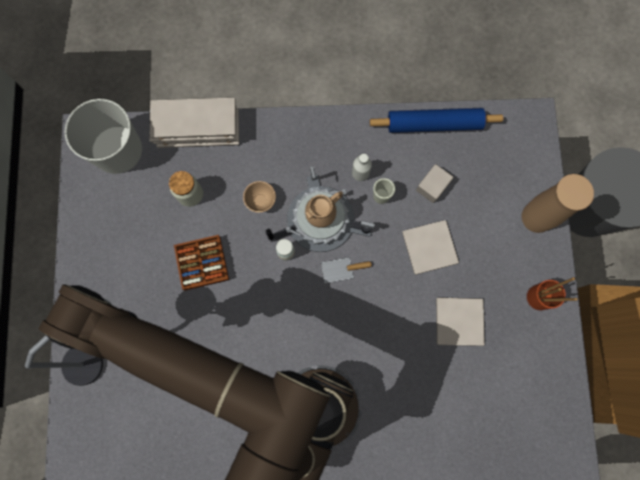

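The top view shows the wheel at (320,213), lever grip (272,234), small jar (286,249), wing screw near (366,226) and pointer (315,175). There are two square batts, A (430,247) and B (460,322). A lies farther from the base at about (330,410), so A fits the description. I'll measure these and confirm in a crop.

Run:
```python
from h import *
T=np.load("top0.npz"); S=np.load("scene0.npz")
Pt=cloud("top",T["d"]); Ps=cloud("scene",S["d"])
np.set_printoptions(precision=4,suppress=True)
print("table z",np.nanmedian(Pt[380:400,480:520,2]),np.nanmedian(Ps[380:420,250:300,2]))
def blob(P,v0,v1,u0,u1,z0,z1,name):
    Q=P[v0:v1,u0:u1].reshape(-1,3); Q=Q[(Q[:,2]>z0)&(Q[:,2]<z1)]
    if len(Q)<3: print(name,"none");return
    r=cv2.minAreaRect((Q[:,:2]*1000).astype(np.float32))
    print(name,len(Q),"mean",Q.mean(0),"mid",(Q.min(0)+Q.max(0))/2,"rect mm",r)
blob(Pt,215,280,395,465,.010,.022,"battA")
blob(Pt,290,355,430,492,.010,.022,"battB")
blob(Pt,235,262,274,300,.085,.115,"jar top")
blob(Ps,230,290,345,372,.085,.115,"jar s")
blob(Pt,222,245,260,286,.09,.13,"lever top")
blob(Ps,238,285,373,390,.03,.13,"lever s")
blob(Pt,190,240,290,350,.15,.18,"jug rim")
blob(Pt,180,245,285,355,.05,.065,"disc")
blob(Ps,230,330,230,360,.05,.065,"disc s")
blob(Pt,215,240,352,380,.06,.10,"wing")
blob(Ps,240,275,235,262,.06,.10,"wing s")
blob(Pt,160,195,300,345,.115,.135,"ptr")
blob(Ps,280,330,295,315,.09,.135,"ptr s")
blob(Pt,180,215,325,345,.07,.16,"handle")
def crop(p,v0,v1,u0,u1,w): 
    c=p[v0:v1,u0:u1,::-1]; return cv2.resize(c,(w,int(w*(v1-v0)/(u1-u0))),interpolation=cv2.INTER_CUBIC)
a=crop(T["p"],150,350,240,500,780)[:600]; cv2.imwrite("pics/c_top.png",a)
b=crop(S["p"],180,350,150,400,800); cv2.imwrite("pics/c_scene.png",b)
```

```text
table z -0.0004857969577205523 0.0002875394108486917
battA 1581 mean [ 0.4636 -0.3543  0.0154] mid [ 0.4654 -0.3547  0.016 ] rect mm ((465.69873046875, -354.325927734375), (209.73403930664062, 200.1724853515625), 89.00253295898438)
battB 1712 mean [ 0.2331 -0.4271  0.0155] mid [ 0.2327 -0.4287  0.016 ] rect mm ((231.25912475585938, -432.8287048339844), (180.07020568847656, 188.8736114501953), 85.78278350830078)
jar top 202 mean [0.4647 0.09   0.0991] mid [0.4654 0.0898 0.0996] rect mm ((465.390869140625, 90.39949035644531), (45.91920471191406, 45.36101531982422), 53.3773307800293)
jar s 287 mean [0.4722 0.0874 0.0981] mid [0.4672 0.0871 0.0942] rect mm ((466.64007568359375, 86.7954330444336), (47.79998016357422, 43.376548767089844), 6.042652130126953)
lever top 85 mean [0.4929 0.1131 0.105 ] mid [0.4947 0.1135 0.1075] rect mm ((491.7078552246094, 114.35997009277344), (70.53321075439453, 25.82394027709961), 57.45590591430664)
lever s 275 mean [0.5161 0.1314 0.0793] mid [0.5129 0.1313 0.0759] rect mm ((513.0618896484375, 131.01438903808594), (17.65359878540039, 17.482990264892578), 45.
[... 754 characters left out ...]
n [ 0.5321 -0.161   0.0823] mid [ 0.5297 -0.1623  0.0788] rect mm ((529.705078125, -161.92922973632812), (40.94085693359375, 12.7886381149292), 69.14844512939453)
ptr 37 mean [ 0.6824 -0.0047  0.1237] mid [ 0.6575 -0.0418  0.1239] rect mm ((649.0513305664062, -34.63221740722656), (125.8419189453125, 25.97641944885254), 43.73719024658203)
ptr s 138 mean [ 0.6933 -0.0031  0.1152] mid [ 0.6595 -0.0091  0.1102] rect mm ((660.1223754882812, -10.081905364990234), (90.60372924804688, 11.469482421875), 10.846186637878418)
handle 191 mean [ 0.5803 -0.0571  0.1369] mid [ 0.5807 -0.0613  0.1167] rect mm ((583.8233032226562, -54.753623962402344), (39.66328048706055, 80.4393539428711), 68.32786560058594)
```

View pics/c_top.png

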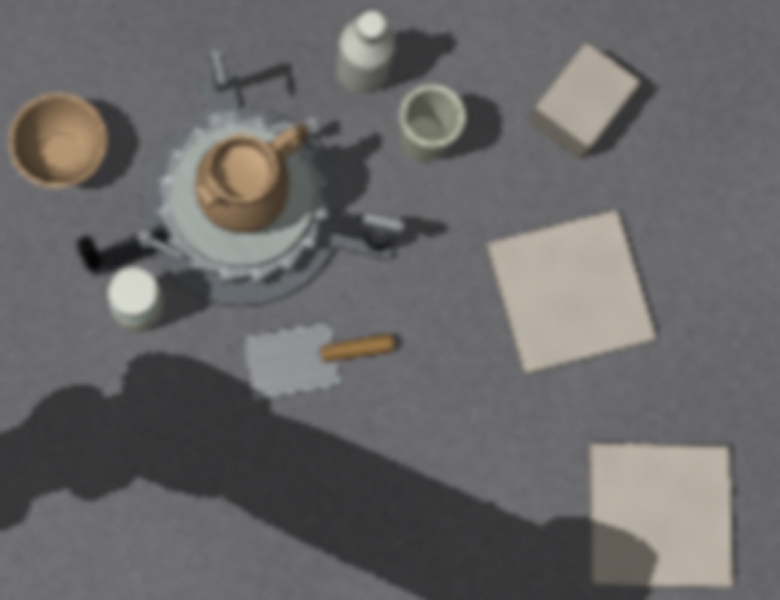

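View pics/c_scene.png

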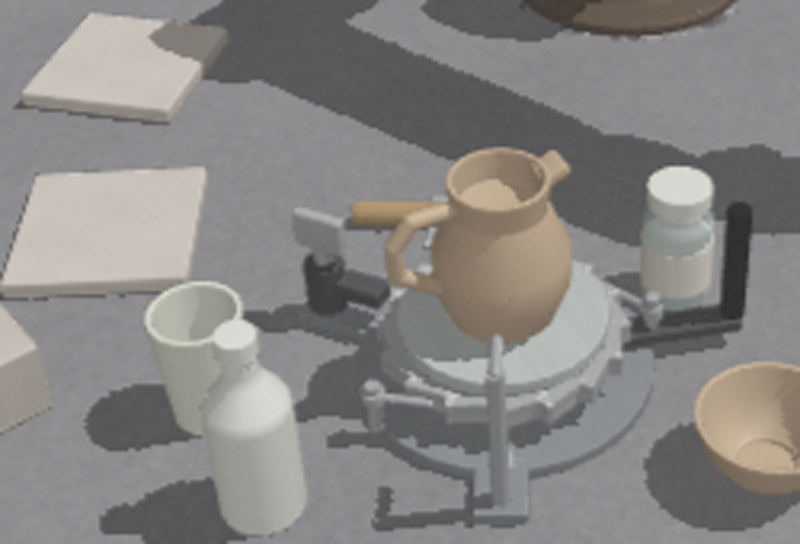

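A is confirmed: it is the bare square batt at top-view (430,247), farther out than B (460,322). The jar stands right next to the lever post, on its forward side. Next I'll fit the station axis and work out the lever and screw geometry.

Run:
```python
from h import *
from scipy.optimize import least_squares
np.set_printoptions(precision=4,suppress=True)
T=np.load("top0.npz"); S=np.load("scene0.npz")
Pt=cloud("top",T["d"]).reshape(-1,3); Ps=cloud("scene",S["d"]).reshape(-1,3)
A=np.vstack([Pt,Ps]); A=A[np.isfinite(A).all(1)]
def near(P,c,r,z0,z1): return P[(np.hypot(P[:,0]-c[0],P[:,1]-c[1])<r)&(P[:,2]>z0)&(P[:,2]<z1)]
def circ(Q,r):
    s=least_squares(lambda c:np.hypot(Q[:,0]-c[0],Q[:,1]-c[1])-r,Q[:,:2].mean(0),loss='soft_l1',f_scale=.002); return s.x,np.abs(s.fun).mean(),len(Q)
Ps=Ps[np.isfinite(Ps).all(1)];Pt=Pt[np.isfinite(Pt).all(1)]
lev=circ(near(Ps,(.513,.131),.02,.04,.112),.009); print("lever",lev)
print("jar body",circ(near(Ps,(.467,.088),.032,.03,.06),.026), "lid top",near(A,(.466,.088),.03,.097,.104).mean(0))
rod=near(Ps,(.693,-.003),.03,.03,.112); pr=circ(rod,.006); print("rod",pr,rod.mean(0))
for n,P in(("t",Pt),("s",Ps)):
    w=near(P,(.528,-.161),.035,.06,.093)
    r=cv2.minAreaRect((near(P,(.528,-.161),.035,.066,.097)[:,:2]*1000).astype(np.float32)); print("wing",n,len(w),r)
W=near(A,(.528,-.161),.035,.066,.097)[:,:2]
wc=W.mean(0); e=np.linalg.svd(W-wc)[2][0]; t=(W-wc)@e; n=(W-wc)@[-e[1],e[0]]
print("wing c",wc,"dir deg",np.degrees(np.arctan2(e[1],e[0])),"t",np.percentile(t,[1,99]),"n",np.percentile(n,[1,99]))
wm=wc+e*np.percentile(t,[1,99]).mean()
# jug body upper z slices
for z in(.08,.1,.12):
    J=near(A,(.572,-.022),.06,z-.01,z+.01); 
    s=least_squares(lambda c:np.hypot(J[:,0]-c[0],J[:,1]-c[1])-c[2],[.57,-.02,.045],loss='soft_l1',f_scale=.002);print("jug",z,s.x,len(J))
f=lambda c:[np.hypot(*(lev[0]-c))-.165,np.hypot(*(pr[0]-c))-.130,np.hypot(*(wm-c))-.145]
s=least_squares(f,[.57,-.02]); c=s.x; print("axis",c,s.fun)
print("deg: lever",np.degrees(np.arctan2(*(lev[0]-c)[::-1])),"ptr",np.degrees(np.arctan2(*(pr[0]-c)[::-1])),"screw",np.degrees(np.arctan2(*(wm-c)[::-1])),wm)
H=A[(A[:,2]>.09)&(A[:,2]<.15)]; r=np.hypot(*(H[:,:2]-c).T); q=H[(r>.056)&(r<.08)]; print("handle",q.mean(0),len(q),np.degrees(np.arctan2(*(q.mean(0)[:2]-c)[::-1])))
for nm,cc,rr,z0,z1 in(("bowl",(.6,.12),.07,.03,.055),("beaker",(.6,-.2),.05,.07,.1),("bottle",(.68,-.14),.04,.1,.155),("rib",(.42,-.07),.12,.01,.03)):
    q=near(A,cc,rr,z0,z1); print(nm,q.mean(0),q.min(0),q.max(0))
b=near(Pt,(.4636,-.3543),.115,.011,.021);print("batt",b.mean(0))
```

```text
lever (array([0.5097, 0.1313]), np.float64(0.0010866293964215247), 199)
jar body (array([0.4653, 0.0874]), np.float64(0.0009775275703144232), 225) lid top [0.467  0.0882 0.1003]
rod (array([ 0.6963, -0.0029]), np.float64(0.00073213526227743), 178) [ 0.7009 -0.0019  0.0713]
wing t 44 ((526.2818603515625, -159.31883239746094), (38.20173645019531, 11.729877471923828), 75.3613052368164)
wing s 163 ((529.4061279296875, -161.87245178222656), (41.063812255859375, 12.230517387390137), 71.12841796875)
wing c [ 0.5306 -0.1604] dir deg -105.14372104609483 t [-0.0183  0.0213] n [-0.0096  0.0057]
jug 0.08 [ 0.5665 -0.0227  0.0447] 174
jug 0.1 [ 0.568  -0.0237  0.0469] 381
jug 0.12 [ 0.5687 -0.0226  0.0435] 642
axis [ 0.5682 -0.0225] [-0.0005 -0.0003 -0.0006]
deg: lever 110.81705759377697 ptr 8.685681899986168 screw -105.2137558598097 [ 0.5303 -0.1618]
handle [ 0.6114 -0.078   0.1265] 146 -52.110711230973166
bowl [0.6066 0.1332 0.0425] [0.5579 0.0503 0.0301] [0.6685 0.1899 0.0541]
beaker [ 0.6149 -0.2169  0.0833] [ 0.6026 -0.2443  0.0701] [ 0.6487 -0.1826  0.0997]
bottle [ 0.7079 -0.1476  0.125 ] [ 0.6856 -0.1707  0.1004] [ 0.7196 -0.1289  0.1548]
rib [ 0.446  -0.0903  0.0156] [ 0.3106 -0.1862  0.01  ] [0.5337 0.0351 0.0298]
batt [ 0.4639 -0.3536  0.0156]
```

The geometry is consistent: axis (0.568, -0.0225) with residuals under 1 mm, and jar at (0.466, 0.088). The lever stands at about 0.09 rad and the wing points at the axis. First move takes the gripper above the jar, with the fingers closing along about 70°, which clears the lever post.

Request:
carry_out:
  plan:
    - {"dp": [-15.1, -9.5, 2.8], "angular": [0, 0, -1.1], "gripper": 0.65}
    - {"dp": [-15.1, -9.5, 2.8], "angular": [0, 0, -1.1], "gripper": 0.65}
    - {"dp": [-15.1, -9.5, 2.8], "angular": [0, 0, -1.1], "gripper": 0.65}
    - {"dp": [-15.1, -9.5, 2.8], "angular": [0, 0, -1.1], "gripper": 0.65}
    - {"dp": [-15.1, -9.5, 2.8], "angular": [0, 0, -1.1], "gripper": 0.65}
    - {"dp": [-15.1, -9.5, 2.8], "angular": [0, 0, -1.1], "gripper": 0.65}
    - {"dp": [-15.1, -9.5, 2.8], "angular": [0, 0, -1.1], "gripper": 0.65}
    - {"dp": [-15.1, -9.5, 2.8], "angular": [0, 0, -1.1], "gripper": 0.65}
    - {"dp": [-15.1, -9.5, 2.8], "angular": [0, 0, -1.1], "gripper": 0.65}
    - {"dp": [-15.1, -9.5, 2.8], "angular": [0, 0, -1.1], "gripper": 0.65}
    - {"dp": [-15.1, -9.5, 2.8], "angular": [0, 0, -1.1], "gripper": 0.65}
    - {"dp": [-15.1, -9.5, 2.8], "angular": [0, 0, -1.1], "gripper": 0.65}

```text
clock: 1.1
tcp_pos: [0.468, 0.0832, 0.1847]
tool_rot: [-3.139, -0.0, 2.786]
wrist_force: [-0.1, -1.5, 0.2]
finger_gap: 0.0705
grasp_force: 0.0
```

Request:
carry_out:
  plan:
    - {"dp": [0, 0, 0], "angular": [0, 0, 0], "gripper": 0.65}
    - {"dp": [0, 0, 0], "angular": [0, 0, 0], "gripper": 0.65}

```text
clock: 1.27
tcp_pos: [0.466, 0.0878, 0.186]
tool_rot: [-3.141, -0.001, 2.791]
wrist_force: [-0.9, -0.1, -0.4]
finger_gap: 0.07
grasp_force: 0.0
```

```bash
cat >> h.py <<'E'
def go(x,y,z,yaw_deg=None):
    s=monitor.state(); Rm=R.from_euler('xyz',s["tool_rot"]).as_matrix()
    dp=Rm.T@(np.array([x,y,z])-s["tcp_pos"])/.025
    y0=np.degrees(s["tool_rot"][2]); dy=0 if yaw_deg is None else (yaw_deg-y0+180)%360-180
    print("pos",s["tcp_pos"].round(4),"yaw",y0.round(2),"F",s["wrist_force"].round(1),"-> dp",dp.round(2),"ang_z",round(-dy/6,2),"q",s["qpos"].round(2))
E
python3 -c "
from h import *
go(.466,.088,.061,160)"
```

```text
pos [0.466  0.0878 0.186 ] yaw 159.93 F [-0.9 -0.1 -0.4] -> dp [-0.    0.01  5.  ] ang_z -0.01 q [ 0.19  0.04 -0.29  1.24  0.    0.54]
```

Right over the jar. Descend and grip.

Request:
carry_out:
  plan:
    - {"dp": [0, 0, 1], "angular": [0, 0, 0], "gripper": 0.65}
    - {"dp": [0, 0, 2], "angular": [0, 0, 0], "gripper": 0.65}
    - {"dp": [0, 0, 3], "angular": [0, 0, 0], "gripper": 0.65}
    - {"dp": [0, 0, 4], "angular": [0, 0, 0], "gripper": 0.65}
    - {"dp": [0, 0, 4.5], "angular": [0, 0, 0], "gripper": 0.65}
    - {"dp": [0, 0, 5], "angular": [0, 0, 0], "gripper": 0.65}
    - {"dp": [0, 0, 5], "angular": [0, 0, 0], "gripper": 0.65}
    - {"dp": [0, 0, 5], "angular": [0, 0, 0], "gripper": 0.1}
    - {"dp": [0, 0, 5], "angular": [0, 0, 0], "gripper": -0.2}
    - {"dp": [0, 0, 5], "angular": [0, 0, 0], "gripper": -0.2}
    - {"dp": [0, 0, 5], "angular": [0, 0, 0], "gripper": -0.2}
    - {"dp": [0, 0, 5], "angular": [0, 0, 0], "gripper": -0.2}

```text
clock: 2.27
tcp_pos: [0.467, 0.0885, 0.0627]
tool_rot: [3.14, 0.001, 2.793]
wrist_force: [-1.3, 1.8, 5.8]
finger_gap: 0.0505
grasp_force: 61.3
```

Request:
carry_out:
  plan:
    - {"dp": [0, 0, 0], "angular": [0, 0, 0], "gripper": -0.2}
    - {"dp": [0, 0, 0], "angular": [0, 0, 0], "gripper": -0.2}
    - {"dp": [0, 0, 0], "angular": [0, 0, 0], "gripper": -0.2}

```text
clock: 2.52
tcp_pos: [0.467, 0.0884, 0.0627]
tool_rot: [3.139, 0.001, 2.792]
wrist_force: [-1.5, 2.7, 6.4]
finger_gap: 0.0504
grasp_force: 61.3
```

Request:
carry_out:
  plan:
    - {"dp": [0, 0, -0.5], "angular": [0, 0, 0], "gripper": -0.2}
    - {"dp": [0, 0, -1.3], "angular": [0, 0, 0], "gripper": -0.2}
    - {"dp": [0, 0, -2.3], "angular": [0, 0, 0], "gripper": -0.2}
    - {"dp": [0, 0, -3.3], "angular": [0, 0, 0], "gripper": -0.2}
    - {"dp": [0, 0, -4.3], "angular": [0, 0, 0], "gripper": -0.2}
    - {"dp": [0.1, -0.4, -5.1], "angular": [0, 0, 0], "gripper": -0.2}
    - {"dp": [0.3, -1.2, -5.5], "angular": [0, 0, 0], "gripper": -0.2}
    - {"dp": [0.5, -2.2, -5.5], "angular": [0, 0, 0], "gripper": -0.2}
    - {"dp": [0.7, -3.2, -5.5], "angular": [0, 0, 0], "gripper": -0.2}
    - {"dp": [0.9, -4.2, -5.5], "angular": [0, 0, 0], "gripper": -0.2}
    - {"dp": [1.0, -4.8, -5.5], "angular": [0, 0, 0], "gripper": -0.2}
    - {"dp": [1.0, -5, -5.5], "angular": [0, 0, 0], "gripper": -0.2}

```text
clock: 3.52
tcp_pos: [0.3986, -0.0225, 0.199]
tool_rot: [-3.141, 0.0, 2.79]
wrist_force: [-0.0, -0.4, -1.5]
finger_gap: 0.0505
grasp_force: 60.7
```

```bash
python3 -c "
from h import *
go(.464,-.3535,.2)
go(.464,-.3535,.081)"
```

```text
pos [ 0.3986 -0.0225  0.199 ] yaw 159.85 F [-0.  -0.4 -1.5] -> dp [ -7.02 -11.53  -0.03] ang_z 0.0 q [-0.06 -0.11 -0.4   1.28 -0.    0.3 ]
pos [ 0.3986 -0.0225  0.199 ] yaw 159.85 F [-0.  -0.4 -1.5] -> dp [ -7.02 -11.52   4.73] ang_z 0.0 q [-0.06 -0.11 -0.4   1.28 -0.    0.3 ]
```

Request:
carry_out:
  plan:
    - {"dp": [-0.2, -0.3, 0], "angular": [0, 0, 0], "gripper": -0.2}
    - {"dp": [-0.6, -1.0, 0], "angular": [0, 0, 0], "gripper": -0.2}
    - {"dp": [-1.3, -2.1, 0], "angular": [0, 0, 0], "gripper": -0.2}
    - {"dp": [-2.1, -3.4, 0], "angular": [0, 0, 0], "gripper": -0.2}
    - {"dp": [-2.9, -4.7, 0], "angular": [0, 0, 0], "gripper": -0.2}
    - {"dp": [-3.7, -6.0, 0], "angular": [0, 0, 0], "gripper": -0.2}
    - {"dp": [-4.5, -7.3, 0], "angular": [0, 0, 0], "gripper": -0.2}
    - {"dp": [-5.3, -8.7, 0], "angular": [0, 0, 0], "gripper": -0.2}
    - {"dp": [-6.0, -9.9, 0], "angular": [0, 0, 0], "gripper": -0.2}
    - {"dp": [-6.6, -10.8, 0], "angular": [0, 0, 0], "gripper": -0.2}
    - {"dp": [-6.9, -11.3, 0], "angular": [0, 0, 0], "gripper": -0.2}
    - {"dp": [-7.0, -11.5, 0], "angular": [0, 0, 0], "gripper": -0.2}

```text
clock: 4.52
tcp_pos: [0.467, -0.3537, 0.1975]
tool_rot: [-3.142, -0.001, 2.79]
wrist_force: [-0.8, 0.1, -3.1]
finger_gap: 0.0502
grasp_force: 60.8
```

Request:
carry_out:
  plan:
    - {"dp": [0, 0, 0.5], "angular": [0, 0, 0], "gripper": -0.2}
    - {"dp": [0, 0, 1.3], "angular": [0, 0, 0], "gripper": -0.2}
    - {"dp": [0, 0, 2.1], "angular": [0, 0, 0], "gripper": -0.2}
    - {"dp": [0, 0, 2.9], "angular": [0, 0, 0], "gripper": -0.2}
    - {"dp": [0, 0, 3.6], "angular": [0, 0, 0], "gripper": -0.2}
    - {"dp": [0, 0, 4.1], "angular": [0, 0, 0], "gripper": -0.2}
    - {"dp": [0, 0, 4.4], "angular": [0, 0, 0], "gripper": -0.2}
    - {"dp": [0, 0, 4.5], "angular": [0, 0, 0], "gripper": -0.2}
    - {"dp": [0, 0, 4.5], "angular": [0, 0, 0], "gripper": -0.2}

```text
clock: 5.27
tcp_pos: [0.4661, -0.3506, 0.0859]
tool_rot: [3.141, -0.001, 2.793]
wrist_force: [0.0, 1.3, -2.7]
finger_gap: 0.0503
grasp_force: 60.8
```

```bash
python3 -c "
from h import *
go(.464,-.3535,.079)"
```

```text
pos [ 0.4661 -0.3506  0.0859] yaw 160.01 F [ 0.   1.3 -2.7] -> dp [ 0.04 -0.14  0.28] ang_z 0.0 q [-0.64  0.29 -0.22  1.07  0.   -0.3 ]
```

Request:
carry_out:
  plan:
    - {"dp": [0, -0.1, 0.15], "angular": [0, 0, 0], "gripper": -0.2}
    - {"dp": [0, -0.1, 0.28], "angular": [0, 0, 0], "gripper": -0.2}
    - {"dp": [0, -0.1, 0.28], "angular": [0, 0, 0], "gripper": -0.2}

```text
clock: 5.52
tcp_pos: [0.4652, -0.3537, 0.0793]
tool_rot: [-3.141, 0.0, 2.792]
wrist_force: [-0.9, 0.0, -2.4]
finger_gap: 0.0506
grasp_force: 60.8
```

Request:
carry_out:
  plan:
    - {"dp": [0, 0, 0.06], "angular": [0, 0, 0], "gripper": -0.2}
    - {"dp": [0, 0, 0.08], "angular": [0, 0, 0], "gripper": -0.2}

```text
clock: 5.68
tcp_pos: [0.4653, -0.3538, 0.0787]
tool_rot: [-3.141, 0.001, 2.792]
wrist_force: [-2.6, 3.3, 8.7]
finger_gap: 0.0505
grasp_force: 61.7
```

In contact (+8.7 N). Open and withdraw upward.

Request:
carry_out:
  plan:
    - {"dp": [0, 0, -0.04], "angular": [0, 0, 0], "gripper": 0.3}
    - {"dp": [0, 0, -0.04], "angular": [0, 0, 0], "gripper": 0.7}
    - {"dp": [0, 0, -0.04], "angular": [0, 0, 0], "gripper": 0.8}
    - {"dp": [0, 0, -0.04], "angular": [0, 0, 0], "gripper": 0.8}
    - {"dp": [0, 0, -0.5], "angular": [0, 0, 0], "gripper": 0.8}
    - {"dp": [0, 0, -1.2], "angular": [0, 0, 0], "gripper": 0.8}
    - {"dp": [0, 0, -2.2], "angular": [0, 0, 0], "gripper": 0.8}
    - {"dp": [0, 0, -3.4], "angular": [0, 0, 0], "gripper": 0.8}
    - {"dp": [0, 0, -4.6], "angular": [0, 0, 0], "gripper": 0.8}
    - {"dp": [0, 0, -5.2], "angular": [0, 0, 0], "gripper": 0.5}
    - {"dp": [0, 0, -5.2], "angular": [0, 0, 0], "gripper": 0.0}
    - {"dp": [0, 0, -5.2], "angular": [0, 0, 0], "gripper": -0.3}

```text
clock: 6.68
tcp_pos: [0.4656, -0.3539, 0.2089]
tool_rot: [-3.141, 0.003, 2.792]
wrist_force: [-1.0, 0.4, -0.3]
finger_gap: 0.0415
grasp_force: 0.0
```

Run:
```python
from h import *
np.set_printoptions(precision=4,suppress=True)
p,d=vision.snapshot("scene"); P=cloud("scene",d).reshape(-1,3)
q=P[(abs(P[:,0]-.464)<.06)&(abs(P[:,1]+.3535)<.06)&(P[:,2]>.08)&(P[:,2]<.13)]
print(len(q),q.mean(0),q[:,2].max(),(q.min(0)+q.max(0))/2)
c=np.array([.568,-.0225])
a=np.radians(110.8)
for dg in (110.8,137.2,105.7):
    a=np.radians(dg); print(dg,c+.165*np.array([np.cos(a),np.sin(a)]))
go(.4,-.1,.21)
```

```text
439 [ 0.4745 -0.3498  0.104 ] 0.11913809472624837 [ 0.4668 -0.3531  0.0996]
110.8 [0.5094 0.1317]
137.2 [0.4469 0.0896]
105.7 [0.5234 0.1363]
pos [ 0.4651 -0.3535  0.2073] yaw 159.97 F [-0.  -0.3 -0.5] -> dp [ 5.92  8.63 -0.11] ang_z 0.0 q [-0.65  0.24 -0.01  1.32  0.   -0.3 ]
```

The jar stands on the batt, with its top at about 0.118 and its centre within 4 mm. Next is the lever grip, approached through x≈0.40 to keep clear of the jug.

Request:
carry_out:
  plan:
    - {"dp": [6.6, 10.5, 0], "angular": [0, 0, 6.5], "gripper": -0.3}
    - {"dp": [6.6, 10.5, 0], "angular": [0, 0, 6.5], "gripper": -0.3}
    - {"dp": [6.6, 10.5, 0], "angular": [0, 0, 6.5], "gripper": -0.3}
    - {"dp": [6.6, 10.5, 0], "angular": [0, 0, 6.5], "gripper": -0.3}
    - {"dp": [6.6, 10.5, 0], "angular": [0, 0, 6.5], "gripper": -0.3}
    - {"dp": [6.6, 10.5, 0], "angular": [0, 0, 6.5], "gripper": -0.3}
    - {"dp": [6.6, 10.5, 0], "angular": [0, 0, 6.5], "gripper": -0.3}
    - {"dp": [7.5, 17.6, 0], "angular": [0, 0, 6.5], "gripper": -0.3}
    - {"dp": [7.5, 17.6, 0], "angular": [0, 0, 6.5], "gripper": -0.3}
    - {"dp": [7.5, 17.6, 0], "angular": [0, 0, 6.5], "gripper": -0.3}
    - {"dp": [7.5, 17.6, 0], "angular": [0, 0, 6.5], "gripper": -0.3}
    - {"dp": [7.5, 17.6, 0], "angular": [0, 0, 6.5], "gripper": -0.3}

```text
clock: 7.73
tcp_pos: [0.4387, 0.1266, 0.2059]
tool_rot: [-3.14, -0.001, 2.113]
wrist_force: [0.8, -0.6, 0.3]
finger_gap: 0.0298
grasp_force: 0.0
```

Request:
carry_out:
  plan:
    - {"dp": [0, 0, 0], "angular": [0, 0, 0], "gripper": -0.2}
    - {"dp": [0, 0, 0], "angular": [0, 0, 0], "gripper": -0.2}

```text
clock: 7.9
tcp_pos: [0.4388, 0.1255, 0.2056]
tool_rot: [-3.138, -0.001, 2.115]
wrist_force: [-0.2, 0.1, -0.2]
finger_gap: 0.0343
grasp_force: 0.0
```

```bash
python3 -c "
from h import *
go(.5094,.1317,.18,121);go(.5094,.1317,.094,121)"
```

```text
pos [0.4388 0.1255 0.2056] yaw 121.2 F [-0.2  0.1 -0.2] -> dp [-1.25  2.55  1.02] ang_z 0.03 q [ 0.28  0.   -0.28  1.29 -0.    1.3 ]
pos [0.4388 0.1255 0.2056] yaw 121.2 F [-0.2  0.1 -0.2] -> dp [-1.26  2.56  4.46] ang_z 0.03 q [ 0.28  0.   -0.28  1.29 -0.    1.3 ]
```

Request:
carry_out:
  plan:
    - {"dp": [-0.6, 1.3, 0], "angular": [0, 0, 0], "gripper": -0.2}
    - {"dp": [-1.25, 2.55, 0.5], "angular": [0, 0, 0], "gripper": -0.2}
    - {"dp": [-1.25, 2.55, 1.0], "angular": [0, 0, 0], "gripper": -0.2}
    - {"dp": [-1.25, 2.55, 2.0], "angular": [0, 0, 0], "gripper": -0.2}
    - {"dp": [-1.25, 2.55, 3.0], "angular": [0, 0, 0], "gripper": -0.2}
    - {"dp": [-1.25, 2.55, 4.0], "angular": [0, 0, 0], "gripper": -0.2}
    - {"dp": [-1.25, 2.55, 4.45], "angular": [0, 0, 0], "gripper": -0.2}
    - {"dp": [-1.25, 2.55, 4.45], "angular": [0, 0, 0], "gripper": -0.3}
    - {"dp": [-1.25, 2.55, 4.45], "angular": [0, 0, 0], "gripper": -0.48}
    - {"dp": [-1.25, 2.55, 4.45], "angular": [0, 0, 0], "gripper": -0.48}
    - {"dp": [-1.25, 2.55, 4.45], "angular": [0, 0, 0], "gripper": -0.48}

```text
clock: 8.82
tcp_pos: [0.5114, 0.1301, 0.0978]
tool_rot: [3.139, 0.001, 2.111]
wrist_force: [0.7, -0.1, -0.5]
finger_gap: 0.022
grasp_force: 0.0
```

Run:
```python
from h import *
s=monitor.state(); print(s["wrist_force"].round(2),s["finger_gap"])
c=np.array([.568,-.0225]); r=s["tcp_pos"][:2]-c; print(np.hypot(*r),np.degrees(np.arctan2(r[1],r[0])))
for g in (109,115,120,125,130,135,137.2,139,105.7,104.5):
    a=np.radians(g); print(g,end=" "); go(*(c+.165*np.array([np.cos(a),np.sin(a)])),.094,121)
```

```text
[ 0.75 -0.06 -0.51] 0.022014644903973035
0.16276617288643083 110.3616234666971
109 pos [0.5114 0.1301 0.0978] yaw 120.95 F [ 0.7 -0.1 -0.5] -> dp [0.06 0.17 0.15] ang_z -0.01 q [ 0.25  0.18 -0.33  1.06 -0.    1.28]
115 pos [0.5114 0.1301 0.0978] yaw 120.95 F [ 0.7 -0.1 -0.5] -> dp [ 0.16 -0.51  0.15] ang_z -0.01 q [ 0.25  0.18 -0.33  1.06 -0.    1.28]
120 pos [0.5114 0.1301 0.0978] yaw 120.95 F [ 0.7 -0.1 -0.5] -> dp [ 0.2  -1.09  0.15] ang_z -0.01 q [ 0.25  0.18 -0.33  1.06 -0.    1.28]
125 pos [0.5114 0.1301 0.0978] yaw 120.95 F [ 0.7 -0.1 -0.5] -> dp [ 0.18 -1.66  0.15] ang_z -0.01 q [ 0.25  0.18 -0.33  1.06 -0.    1.28]
130 pos [0.5114 0.1301 0.0978] yaw 120.95 F [ 0.7 -0.1 -0.5] -> dp [ 0.12 -2.23  0.14] ang_z -0.01 q [ 0.25  0.18 -0.33  1.06 -0.    1.28]
135 pos [0.5114 0.1301 0.0978] yaw 120.95 F [ 0.7 -0.1 -0.5] -> dp [ 0.   -2.8   0.14] ang_z -0.01 q [ 0.25  0.18 -0.33  1.06 -0.    1.28]
137.2 pos [0.5114 0.1301 0.0978] yaw 120.95 F [ 0.7 -0.1 -0.5] -> dp [-0.06 -3.04  0.14] ang_z -0.01 q [ 0.25  0.18 -0.33  1.06 -0.    1.28]
139 pos [0.5114 0.1301 0.0978] yaw 120.95 F [ 0.7 -0.1 -0.5] -> dp [-0.12 -3.24  0.14] ang_z -0.01 q [ 0.25  0.18 -0.33  1.06 -0.    1.28]
105.7 pos [0.5114 0.1301 0.0978] yaw 120.95 F [ 0.7 -0.1 -0.5] -> dp [-0.03  0.54  0.15] ang_z -0.01 q [ 0.25  0.18 -0.33  1.06 -0.    1.28]
104.5 pos [0.5114 0.1301 0.0978] yaw 120.95 F [ 0.7 -0.1 -0.5] -> dp [-0.07  0.67  0.15] ang_z -0.01 q [ 0.25  0.18 -0.33  1.06 -0.    1.28]
```

Fingers straddle the post with no contact force. Swing back to the back stop, then do the first full forward stroke.

Request:
carry_out:
  plan:
    - {"dp": [0, 0.35, 0.1], "angular": [0, 0, 0], "gripper": -0.48}
    - {"dp": [-0.05, 0.7, 0.1], "angular": [0, 0, 0], "gripper": -0.48}
    - {"dp": [-0.05, 0.7, 0.1], "angular": [0, 0, 0], "gripper": -0.48}

```text
clock: 9.07
tcp_pos: [0.5257, 0.1379, 0.0936]
tool_rot: [-3.138, 0.0, 2.111]
wrist_force: [-7.4, -4.0, 5.9]
finger_gap: 0.0223
grasp_force: 4.4
```

Request:
carry_out:
  plan:
    - {"dp": [0.1, -0.35, 0], "angular": [0, 0, 0], "gripper": -0.48}
    - {"dp": [0.15, -0.7, 0], "angular": [0, 0, 0], "gripper": -0.48}
    - {"dp": [0.2, -1.05, 0], "angular": [0, 0, 0], "gripper": -0.48}
    - {"dp": [0.22, -1.4, 0], "angular": [0, 0, 0], "gripper": -0.48}
    - {"dp": [0.25, -1.75, 0], "angular": [0, 0, 0], "gripper": -0.48}
    - {"dp": [0.25, -2.1, 0], "angular": [0, 0, 0], "gripper": -0.48}
    - {"dp": [0.22, -2.45, 0], "angular": [0, 0, 0], "gripper": -0.48}
    - {"dp": [0.2, -2.8, 0], "angular": [0, 0, 0], "gripper": -0.48}
    - {"dp": [0.12, -3.15, 0], "angular": [0, 0, 0], "gripper": -0.48}
    - {"dp": [0.05, -3.5, 0], "angular": [0, 0, 0], "gripper": -0.48}
    - {"dp": [-0.05, -3.9, 0], "angular": [0, 0, 0], "gripper": -0.48}
    - {"dp": [-0.05, -3.9, 0], "angular": [0, 0, 0], "gripper": -0.48}

```text
clock: 10.07
tcp_pos: [0.4454, 0.0884, 0.0946]
tool_rot: [3.132, -0.002, 2.112]
wrist_force: [11.9, 14.9, -4.9]
finger_gap: 0.0224
grasp_force: 8.4
```

```bash
cat >> h.py <<'E'
C=np.array([.568,-.0225])
def look(save=None):
    np.set_printoptions(precision=4,suppress=True)
    s=monitor.state(); r=s["tcp_pos"][:2]-C; print("tcp deg",np.degrees(np.arctan2(r[1],r[0])).round(2),"r",np.hypot(*r).round(4),"F",s["wrist_force"].round(1),"pos",s["tcp_pos"].round(4))
    A=[]
    for n in("top","scene"):
        p,d=vision.snapshot(n); A.append(cloud(n,d).reshape(-1,3))
        if save: cv2.imwrite(f"pics/{n}_{save}.png",p[...,::-1])
    for n,H in zip(("top","scene"),A):
        H=H[(H[:,2]>.085)&(H[:,2]<.15)]; q=H[:,:2]-C; r=np.hypot(*q.T); q=q[(r>.054)&(r<.079)]
        if len(q): a=np.degrees(np.arctan2(q[:,1],q[:,0]))-8.7; a=(a+180)%360-180; print(n,len(q),"handle rel deg hist",np.histogram(a,np.arange(-180,181,20))[0],"med",np.median(a[a>-110][a[a>-110]<60]).round(1))
E
python3 - <<'E'
from h import *
look()
# reference: same measure on first pictures
for n in("top","scene"):
    H=cloud(n,np.load(n+"0.npz")["d"]).reshape(-1,3);H=H[(H[:,2]>.085)&(H[:,2]<.15)]; q=H[:,:2]-C; r=np.hypot(*q.T); q=q[(r>.054)&(r<.079)]
    a=np.degrees(np.arctan2(q[:,1],q[:,0]))-8.7; print(n,len(q),np.histogram(a,np.arange(-180,181,20))[0],np.median(a[(a>-110)&(a<60)]))
E
```

```text
tcp deg 137.88 r 0.1653 F [11.9 14.9 -4.9] pos [0.4454 0.0884 0.0946]
top 23 handle rel deg hist [ 0  0  0  0  0  0 23  0  0  0  0  0  0  0  0  0  0  0] med -46.6
scene 98 handle rel deg hist [ 0  0  0  0  0  0 88 10  0  0  0  0  0  0  0  0  0  0] med -41.5
top 33 [ 0  0  0  0  0 31  2  0  0  0  0  0  0  0  0  0  0  0] -64.71601820399066
scene 112 [ 0  0  0  0  0 40 72  0  0  0  0  0  0  0  0  0  0  0] -59.345464637926945
```

The front stop was reached (137.9°, about 19 N). The handle went from about -65° to about -46°, so it now stands at -2 notches. Swing back and do the next stroke.

Request:
carry_out:
  plan:
    - {"dp": [0.1, 0.4, 0], "angular": [0, 0, 0], "gripper": -0.48}
    - {"dp": [0.17, 0.75, 0], "angular": [0, 0, 0], "gripper": -0.48}
    - {"dp": [0.25, 1.1, 0], "angular": [0, 0, 0], "gripper": -0.48}
    - {"dp": [0.27, 1.45, 0], "angular": [0, 0, 0], "gripper": -0.48}
    - {"dp": [0.3, 1.8, 0], "angular": [0, 0, 0], "gripper": -0.48}
    - {"dp": [0.3, 2.15, 0], "angular": [0, 0, 0], "gripper": -0.48}
    - {"dp": [0.27, 2.5, 0], "angular": [0, 0, 0], "gripper": -0.48}
    - {"dp": [0.25, 2.85, 0], "angular": [0, 0, 0], "gripper": -0.48}
    - {"dp": [0.2, 3.2, 0], "angular": [0, 0, 0], "gripper": -0.48}
    - {"dp": [0.15, 3.55, 0], "angular": [0, 0, 0], "gripper": -0.48}
    - {"dp": [0.05, 3.9, 0], "angular": [0, 0, 0], "gripper": -0.48}
    - {"dp": [0.05, 3.9, 0], "angular": [0, 0, 0], "gripper": -0.48}

```text
clock: 11.17
tcp_pos: [0.5257, 0.1379, 0.0929]
tool_rot: [-3.138, -0.001, 2.111]
wrist_force: [-6.8, -0.8, 0.3]
finger_gap: 0.0222
grasp_force: 3.3
```

```bash
python3 -c "
from h import *
look()"
```

```text
tcp deg 104.77 r 0.1658 F [-6.8 -0.8  0.3] pos [0.5257 0.1379 0.0929]
top 23 handle rel deg hist [ 0  0  0  0  0  0 23  0  0  0  0  0  0  0  0  0  0  0] med -46.5
scene 90 handle rel deg hist [ 0  0  0  0  0  0 80 10  0  0  0  0  0  0  0  0  0  0] med -41.5
```

Request:
carry_out:
  plan:
    - {"dp": [0.1, -0.35, 0], "angular": [0, 0, 0], "gripper": -0.48}
    - {"dp": [0.15, -0.7, 0], "angular": [0, 0, 0], "gripper": -0.48}
    - {"dp": [0.2, -1.05, 0], "angular": [0, 0, 0], "gripper": -0.48}
    - {"dp": [0.22, -1.4, 0], "angular": [0, 0, 0], "gripper": -0.48}
    - {"dp": [0.25, -1.75, 0], "angular": [0, 0, 0], "gripper": -0.48}
    - {"dp": [0.25, -2.1, 0], "angular": [0, 0, 0], "gripper": -0.48}
    - {"dp": [0.22, -2.45, 0], "angular": [0, 0, 0], "gripper": -0.48}
    - {"dp": [0.2, -2.8, 0], "angular": [0, 0, 0], "gripper": -0.48}
    - {"dp": [0.12, -3.15, 0], "angular": [0, 0, 0], "gripper": -0.48}
    - {"dp": [0.05, -3.5, 0], "angular": [0, 0, 0], "gripper": -0.48}
    - {"dp": [-0.05, -3.9, 0], "angular": [0, 0, 0], "gripper": -0.48}
    - {"dp": [-0.05, -3.9, 0], "angular": [0, 0, 0], "gripper": -0.48}

```text
clock: 12.27
tcp_pos: [0.4453, 0.0884, 0.0945]
tool_rot: [3.132, -0.002, 2.112]
wrist_force: [11.4, 14.7, -4.4]
finger_gap: 0.0227
grasp_force: 8.5
```

```bash
python3 -c "
from h import *
look('s2')"
```

```text
tcp deg 137.89 r 0.1653 F [11.4 14.7 -4.4] pos [0.4453 0.0884 0.0945]
top 11 handle rel deg hist [0 0 0 0 0 0 0 8 3 0 0 0 0 0 0 0 0 0] med -24.3
scene 78 handle rel deg hist [ 0  0  0  0  0  0  0 29 49  0  0  0  0  0  0  0  0  0] med -19.3
```

It advanced by 22.3°, to -1 notch (about -22.5°). One more back swing and forward stroke.

Request:
carry_out:
  plan:
    - {"dp": [0.1, 0.4, 0], "angular": [0, 0, 0], "gripper": -0.48}
    - {"dp": [0.17, 0.75, 0], "angular": [0, 0, 0], "gripper": -0.48}
    - {"dp": [0.25, 1.1, 0], "angular": [0, 0, 0], "gripper": -0.48}
    - {"dp": [0.27, 1.45, 0], "angular": [0, 0, 0], "gripper": -0.48}
    - {"dp": [0.3, 1.8, 0], "angular": [0, 0, 0], "gripper": -0.48}
    - {"dp": [0.3, 2.15, 0], "angular": [0, 0, 0], "gripper": -0.48}
    - {"dp": [0.27, 2.5, 0], "angular": [0, 0, 0], "gripper": -0.48}
    - {"dp": [0.25, 2.85, 0], "angular": [0, 0, 0], "gripper": -0.48}
    - {"dp": [0.2, 3.2, 0], "angular": [0, 0, 0], "gripper": -0.48}
    - {"dp": [0.15, 3.55, 0], "angular": [0, 0, 0], "gripper": -0.48}
    - {"dp": [0.05, 3.9, 0], "angular": [0, 0, 0], "gripper": -0.48}
    - {"dp": [0.05, 3.9, 0], "angular": [0, 0, 0], "gripper": -0.48}

```text
clock: 13.37
tcp_pos: [0.5257, 0.1379, 0.0929]
tool_rot: [-3.138, -0.001, 2.111]
wrist_force: [-6.4, -1.8, 0.2]
finger_gap: 0.0224
grasp_force: 3.3
```

Request:
carry_out:
  plan:
    - {"dp": [0.1, -0.35, 0], "angular": [0, 0, 0], "gripper": -0.48}
    - {"dp": [0.15, -0.7, 0], "angular": [0, 0, 0], "gripper": -0.48}
    - {"dp": [0.2, -1.05, 0], "angular": [0, 0, 0], "gripper": -0.48}
    - {"dp": [0.22, -1.4, 0], "angular": [0, 0, 0], "gripper": -0.48}
    - {"dp": [0.25, -1.75, 0], "angular": [0, 0, 0], "gripper": -0.48}
    - {"dp": [0.25, -2.1, 0], "angular": [0, 0, 0], "gripper": -0.48}
    - {"dp": [0.22, -2.45, 0], "angular": [0, 0, 0], "gripper": -0.48}
    - {"dp": [0.2, -2.8, 0], "angular": [0, 0, 0], "gripper": -0.48}
    - {"dp": [0.12, -3.15, 0], "angular": [0, 0, 0], "gripper": -0.48}
    - {"dp": [0.05, -3.5, 0], "angular": [0, 0, 0], "gripper": -0.48}
    - {"dp": [-0.05, -3.9, 0], "angular": [0, 0, 0], "gripper": -0.48}
    - {"dp": [-0.05, -3.9, 0], "angular": [0, 0, 0], "gripper": -0.48}

```text
clock: 14.37
tcp_pos: [0.4454, 0.0884, 0.0946]
tool_rot: [3.132, -0.002, 2.112]
wrist_force: [11.1, 15.0, -5.1]
finger_gap: 0.022
grasp_force: 8.4
```

```bash
python3 -c "
from h import *
look('s3')
p=cv2.imread('pics/scene_s3.png'); cv2.imwrite('pics/c_s3.png',cv2.resize(p[180:350,150:400],(800,544),interpolation=cv2.INTER_CUBIC))"
```

```text
tcp deg 137.88 r 0.1653 F [11.1 15.  -5.1] pos [0.4454 0.0884 0.0946]
top 11 handle rel deg hist [0 0 0 0 0 0 0 0 2 9 0 0 0 0 0 0 0 0] med 5.3
scene 59 handle rel deg hist [ 0  0  0  0  0  0  0  0 30 29  0  0  0  0  0  0  0  0] med -0.8
```

View pics/c_s3.png

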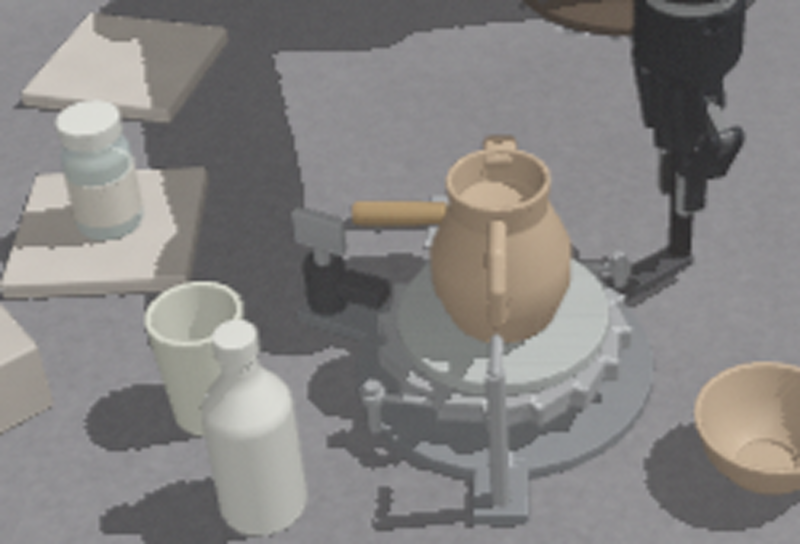

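The handle edge-on at (497,255) lines up with the pointer tip at (497,345), and the jar stands on the far batt. Release the lever and rise.

Request:
carry_out:
  plan:
    - {"dp": [0, 0.3, 0], "angular": [0, 0, 0], "gripper": -0.48}
    - {"dp": [0, 0.3, 0], "angular": [0, 0, 0], "gripper": -0.2}
    - {"dp": [0, 0.3, 0], "angular": [0, 0, 0], "gripper": -0.2}
    - {"dp": [0, 0.3, -0.5], "angular": [0, 0, 0], "gripper": -0.2}
    - {"dp": [0, 0.3, -1.5], "angular": [0, 0, 0], "gripper": -0.2}
    - {"dp": [0, 0.3, -2.8], "angular": [0, 0, 0], "gripper": -0.2}
    - {"dp": [0, 0.3, -4.0], "angular": [0, 0, 0], "gripper": -0.2}
    - {"dp": [0, 0.3, -4.6], "angular": [0, 0, 0], "gripper": -0.2}
    - {"dp": [0, 0.3, -4.6], "angular": [0, 0, 0], "gripper": -0.2}
    - {"dp": [0, 0.3, -4.6], "angular": [0, 0, 0], "gripper": -0.2}

```text
clock: 15.3
tcp_pos: [0.4493, 0.0901, 0.2087]
tool_rot: [3.142, 0.001, 2.111]
wrist_force: [-0.5, 0.0, -0.4]
finger_gap: 0.0342
grasp_force: 0.0
```

```bash
python3 -c "
from h import *
look()
go(.40,-.04,.21,74.8);go(.45,-.165,.21,74.8);go(.5303,-.1618,.18,74.8)"
```

```text
tcp deg 136.5 r 0.1636 F [-0.5  0.  -0.4] pos [0.4493 0.0901 0.2087]
top 8 handle rel deg hist [0 0 0 0 0 0 0 0 0 8 0 0 0 0 0 0 0 0] med 6.0
scene 47 handle rel deg hist [ 0  0  0  0  0  0  0  0 22 25  0  0  0  0  0  0  0  0] med 0.6
pos [0.4485 0.0902 0.2071] yaw 120.95 F [ 0.  -0.3 -0.2] -> dp [-3.47 -4.34 -0.11] ang_z 7.69 q [ 0.2   0.01 -0.28  1.29 -0.    1.23]
pos [0.4485 0.0902 0.2071] yaw 120.95 F [ 0.  -0.3 -0.2] -> dp [-8.78 -5.2  -0.11] ang_z 7.69 q [ 0.2   0.01 -0.28  1.29 -0.    1.23]
pos [0.4485 0.0902 0.2071] yaw 120.95 F [ 0.  -0.3 -0.2] -> dp [-10.33  -2.38   1.09] ang_z 7.69 q [ 0.2   0.01 -0.28  1.29 -0.    1.23]
```

Request:
carry_out:
  plan:
    - {"dp": [-3.5, -4.3, 0], "angular": [0, 0, 7.7], "gripper": -0.1}
    - {"dp": [-3.5, -4.3, 0], "angular": [0, 0, 7.7], "gripper": -0.1}
    - {"dp": [-3.5, -4.3, 0], "angular": [0, 0, 7.7], "gripper": -0.1}
    - {"dp": [-3.5, -4.3, 0], "angular": [0, 0, 7.7], "gripper": -0.1}
    - {"dp": [-8.8, -5.2, 0], "angular": [0, 0, 7.7], "gripper": -0.1}
    - {"dp": [-8.8, -5.2, 0], "angular": [0, 0, 7.7], "gripper": -0.1}
    - {"dp": [-8.8, -5.2, 0], "angular": [0, 0, 7.7], "gripper": -0.1}
    - {"dp": [-8.8, -5.2, 0], "angular": [0, 0, 7.7], "gripper": -0.1}
    - {"dp": [-10.3, -2.4, 0], "angular": [0, 0, 7.7], "gripper": -0.1}
    - {"dp": [-10.3, -2.4, 0.6], "angular": [0, 0, 7.7], "gripper": -0.1}
    - {"dp": [-10.3, -2.4, 1.1], "angular": [0, 0, 7.7], "gripper": -0.1}
    - {"dp": [-10.3, -2.4, 1.1], "angular": [0, 0, 7.7], "gripper": -0.1}

```text
clock: 16.4
tcp_pos: [0.5296, -0.1602, 0.1758]
tool_rot: [-3.133, -0.0, 1.306]
wrist_force: [-1.8, 0.9, -0.1]
finger_gap: 0.0384
grasp_force: 0.0
```

Request:
carry_out:
  plan:
    - {"dp": [0, 0, 0], "angular": [0, 0, 0], "gripper": -0.2}
    - {"dp": [0, 0, 0], "angular": [0, 0, 0], "gripper": -0.2}

```text
clock: 16.57
tcp_pos: [0.5294, -0.1607, 0.181]
tool_rot: [-3.14, 0.0, 1.305]
wrist_force: [-0.2, -0.1, 0.3]
finger_gap: 0.034
grasp_force: 0.0
```

```bash
python3 -c "
from h import *
go(.5303,-.1618,.089,74.8)"
```

```text
pos [ 0.5294 -0.1607  0.181 ] yaw 74.78 F [-0.2 -0.1  0.3] -> dp [-0.03  0.05  3.68] ang_z -0.0 q [-0.29  0.19 -0.13  1.25 -0.    1.54]
```

Request:
carry_out:
  plan:
    - {"dp": [0, 0.05, 0.8], "angular": [0, 0, 0], "gripper": -0.2}
    - {"dp": [0, 0.05, 1.7], "angular": [0, 0, 0], "gripper": -0.2}
    - {"dp": [0, 0.05, 2.6], "angular": [0, 0, 0], "gripper": -0.2}
    - {"dp": [0, 0.05, 3.3], "angular": [0, 0, 0], "gripper": -0.2}
    - {"dp": [0, 0.05, 3.6], "angular": [0, 0, 0], "gripper": -0.2}
    - {"dp": [0, 0.05, 3.6], "angular": [0, 0, 0], "gripper": -0.2}
    - {"dp": [0, 0.05, 3.6], "angular": [0, 0, 0], "gripper": -0.4}
    - {"dp": [0, 0.05, 3.6], "angular": [0, 0, 0], "gripper": -0.6}
    - {"dp": [0, 0.05, 3.6], "angular": [0, 0, 0], "gripper": -0.85}
    - {"dp": [0, 0.05, 3.6], "angular": [0, 0, 0], "gripper": -0.9}
    - {"dp": [0, 0.05, 3.6], "angular": [0, 0, 0], "gripper": -0.9}
    - {"dp": [0, 0.05, 3.6], "angular": [0, 0, 0], "gripper": -0.9}

```text
clock: 17.57
tcp_pos: [0.5295, -0.1608, 0.0928]
tool_rot: [-3.138, -0.0, 1.304]
wrist_force: [-12.1, 3.1, 9.9]
finger_gap: 0.009
grasp_force: 59.6
```

```bash
python3 -c "
from h import *
s=monitor.state();print({k:np.round(s[k],4) for k in ('tcp_pos','wrist_force','moment','finger_gap','grasp_force','tool_rot')})"
```

```text
{'tcp_pos': array([ 0.5295, -0.1608,  0.0928]), 'wrist_force': array([-12.0638,   3.0686,   9.9388]), 'moment': array([ 0.715 ,  2.37  , -0.4339]), 'finger_gap': np.float64(0.009), 'grasp_force': np.float64(59.6085), 'tool_rot': array([-3.1384, -0.    ,  1.3038])}
```

The wing is gripped (gap 9 mm) with a 12 N side load. Relieve that load, then twist in small steps while watching the moment.

Request:
carry_out:
  plan:
    - {"dp": [0, -0.09, 0.05], "angular": [0, 0, 0], "gripper": -0.9}
    - {"dp": [0, -0.09, 0.05], "angular": [0, 0, 0], "gripper": -0.9}
    - {"dp": [0, -0.09, 0.05], "angular": [0, 0, 0], "gripper": -0.9}

```text
clock: 17.82
tcp_pos: [0.5293, -0.1607, 0.0928]
tool_rot: [3.14, -0.0, 1.304]
wrist_force: [-7.3, 2.8, 12.8]
finger_gap: 0.0089
grasp_force: 59.9
```

```bash
cat > m.py <<'E'
from h import *
s=monitor.state();print({k:np.round(s[k],3) for k in ('clock','tcp_pos','wrist_force','moment','finger_gap','grasp_force')},"yaw",np.degrees(s['tool_rot'][2]),"q6",s["qpos"][5],"t6",s["joint_torque"][5])
E
python3 m.py
```

```text
{'clock': np.float64(17.817), 'tcp_pos': array([ 0.529, -0.161,  0.093]), 'wrist_force': array([-7.255,  2.772, 12.838]), 'moment': array([ 0.441,  1.615, -0.442]), 'finger_gap': np.float64(0.009), 'grasp_force': np.float64(59.892)} yaw 74.70802766814509 q6 1.5428630982045215 t6 -0.45942703261971474
```

Request:
carry_out:
  plan:
    - {"dp": [0, 0, 0], "angular": [0, 0, 0.3], "gripper": -0.9}
    - {"dp": [0, 0, 0], "angular": [0, 0, 0.6], "gripper": -0.9}
    - {"dp": [0, 0, 0], "angular": [0, 0, 0.6], "gripper": -0.9}

```text
clock: 18.07
tcp_pos: [0.5293, -0.1607, 0.0927]
tool_rot: [3.14, 0.0, 1.241]
wrist_force: [-6.3, 2.7, 12.7]
finger_gap: 0.0093
grasp_force: 59.5
```

```bash
python3 m.py
```

```text
{'clock': np.float64(18.067), 'tcp_pos': array([ 0.529, -0.161,  0.093]), 'wrist_force': array([-6.336,  2.657, 12.726]), 'moment': array([0.383, 1.638, 0.059]), 'finger_gap': np.float64(0.009), 'grasp_force': np.float64(59.547)} yaw 71.10281380589437 q6 1.605894406945683 t6 0.3735687676817179
```

Request:
carry_out:
  plan:
    - {"dp": [0, 0, 0], "angular": [0, 0, 0.3], "gripper": -0.9}
    - {"dp": [0, 0, 0], "angular": [0, 0, 0.5], "gripper": -0.9}
    - {"dp": [0, 0, 0], "angular": [0, 0, 0.5], "gripper": -0.9}

```text
clock: 18.32
tcp_pos: [0.5294, -0.1608, 0.0927]
tool_rot: [3.14, 0.0, 1.189]
wrist_force: [-7.5, 1.8, 13.3]
finger_gap: 0.0087
grasp_force: 59.6
```

```bash
python3 m.py
```

```text
{'clock': np.float64(18.317), 'tcp_pos': array([ 0.529, -0.161,  0.093]), 'wrist_force': array([-7.504,  1.769, 13.318]), 'moment': array([0.421, 1.569, 0.189]), 'finger_gap': np.float64(0.009), 'grasp_force': np.float64(59.554)} yaw 68.139460770664 q6 1.6576017228361977 t6 0.387003505602479
```

The slope is now about 2 N m/rad with 0.19 N m applied. Twist on by about 7° toward 0.4 N m.

Request:
carry_out:
  plan:
    - {"dp": [0, 0, 0], "angular": [0, 0, 0.3], "gripper": -0.9}
    - {"dp": [0, 0, 0], "angular": [0, 0, 0.6], "gripper": -0.9}
    - {"dp": [0, 0, 0], "angular": [0, 0, 0.8], "gripper": -0.9}
    - {"dp": [0, 0, 0], "angular": [0, 0, 0.8], "gripper": -0.9}

```text
clock: 18.65
tcp_pos: [0.5294, -0.1608, 0.0927]
tool_rot: [3.14, 0.0, 1.106]
wrist_force: [-8.1, 2.2, 12.7]
finger_gap: 0.0088
grasp_force: 59.6
```

```bash
python3 m.py
```

```text
{'clock': np.float64(18.65), 'tcp_pos': array([ 0.529, -0.161,  0.093]), 'wrist_force': array([-8.093,  2.235, 12.734]), 'moment': array([0.359, 1.572, 0.326]), 'finger_gap': np.float64(0.009), 'grasp_force': np.float64(59.582)} yaw 63.35896539740887 q6 1.7410898387875142 t6 0.5495552346110344
```

Request:
carry_out:
  plan:
    - {"dp": [0, 0, 0], "angular": [0, 0, 0.2], "gripper": -0.9}
    - {"dp": [0, 0, 0], "angular": [0, 0, 0.4], "gripper": -0.9}
    - {"dp": [0, 0, 0], "angular": [0, 0, 0.4], "gripper": -0.9}
    - {"dp": [0, 0, 0], "angular": [0, 0, 0.4], "gripper": -0.9}
    - {"dp": [0, 0, 0], "angular": [0, 0, 0.4], "gripper": -0.9}
    - {"dp": [0, 0, 0], "angular": [0, 0, 0.4], "gripper": -0.9}

```text
clock: 19.15
tcp_pos: [0.5295, -0.1608, 0.0928]
tool_rot: [3.14, 0.0, 1.065]
wrist_force: [-7.3, 1.6, 12.8]
finger_gap: 0.0094
grasp_force: 59.6
```

```bash
python3 m.py
python3 - <<'E'
from h import *
for n in("scene","top"):
    p,d=vision.snapshot(n); P=cloud(n,d).reshape(-1,3)
    if n=="scene": cv2.imwrite("pics/tw.png",cv2.resize(p[180:350,150:400,::-1],(800,544),interpolation=cv2.INTER_CUBIC))
E
```

```text
{'clock': np.float64(19.15), 'tcp_pos': array([ 0.529, -0.161,  0.093]), 'wrist_force': array([-7.331,  1.599, 12.819]), 'moment': array([0.405, 1.541, 0.462]), 'finger_gap': np.float64(0.009), 'grasp_force': np.float64(59.616)} yaw 61.02436996980759 q6 1.781909409234565 t6 0.42401399463415146
```

View pics/tw.png

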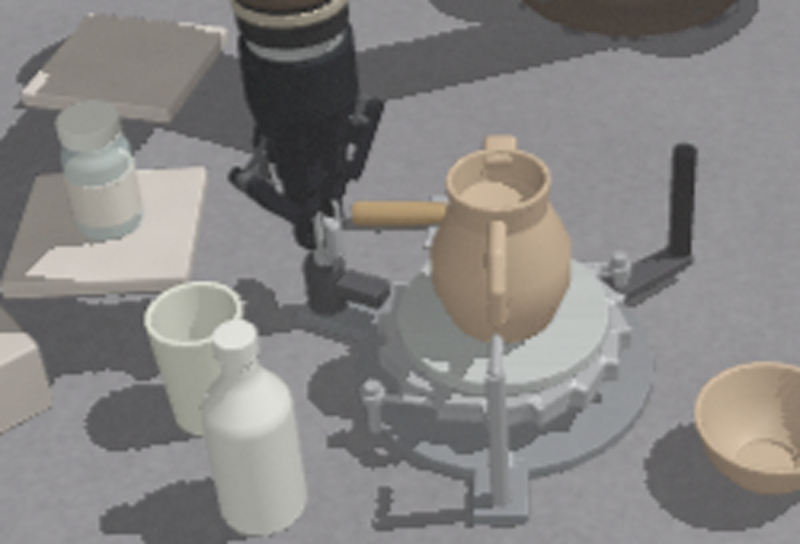

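The wing at (330,240) is held and the jug handle still lines up at (497,260). The measured torque is about 0.4 to 0.46 N m with a twist of about 0.2 rad. Hold a little longer, turn back, let go and rise.

Request:
carry_out:
  plan:
    - {"dp": [0, 0, 0], "angular": [0, 0, 0], "gripper": -0.9}
    - {"dp": [0, 0, 0], "angular": [0, 0, 0], "gripper": -0.9}
    - {"dp": [0, 0, 0], "angular": [0, 0, 0], "gripper": -0.9}
    - {"dp": [0, 0, 0], "angular": [0, 0, 0], "gripper": -0.9}
    - {"dp": [0, 0, 0], "angular": [0, 0, 0], "gripper": -0.9}
    - {"dp": [0, 0, 0], "angular": [0, 0, -0.6], "gripper": -0.9}
    - {"dp": [0, 0, 0], "angular": [0, 0, -1.2], "gripper": -0.9}
    - {"dp": [0, 0, 0], "angular": [0, 0, -1.8], "gripper": -0.9}
    - {"dp": [0, 0, 0], "angular": [0, 0, -1.9], "gripper": -0.9}
    - {"dp": [0, 0, 0], "angular": [0, 0, -1.9], "gripper": -0.5}
    - {"dp": [0, 0, 0], "angular": [0, 0, -1.9], "gripper": -0.2}
    - {"dp": [0, 0, 0], "angular": [0, 0, -1.9], "gripper": -0.2}

```text
clock: 20.25
tcp_pos: [0.5302, -0.1609, 0.0907]
tool_rot: [3.14, -0.0, 1.263]
wrist_force: [0.5, -0.1, -0.3]
finger_gap: 0.0344
grasp_force: 0.0
```

Request:
carry_out:
  plan:
    - {"dp": [0, 0, 0], "angular": [0, 0, 0], "gripper": -0.2}
    - {"dp": [0, 0, -0.6], "angular": [0, 0, 0], "gripper": -0.2}
    - {"dp": [0, 0, -1.5], "angular": [0, 0, 0], "gripper": -0.2}
    - {"dp": [0, 0, -2.5], "angular": [0, 0, 0], "gripper": -0.2}
    - {"dp": [0, 0, -3.5], "angular": [0, 0, 0], "gripper": -0.2}
    - {"dp": [0, 0, -4.5], "angular": [0, 0, 0], "gripper": -0.2}
    - {"dp": [0, 0, -5], "angular": [0, 0, 0], "gripper": -0.2}
    - {"dp": [0, 0, -5], "angular": [0, 0, 0], "gripper": -0.2}
    - {"dp": [0, 0, -5], "angular": [0, 0, 0], "gripper": -0.2}
    - {"dp": [0, 0, -5], "angular": [0, 0, 0], "gripper": -0.2}

```text
clock: 21.08
tcp_pos: [0.5293, -0.1606, 0.2135]
tool_rot: [-3.14, 0.0, 1.263]
wrist_force: [0.7, 0.1, -0.2]
finger_gap: 0.0343
grasp_force: 0.0
```

```bash
python3 m.py
python3 - <<'E'
from h import *
look("end")
p=cv2.imread("pics/scene_end.png"); cv2.imwrite("pics/c_end.png",cv2.resize(p[180:350,150:400],(800,544),interpolation=cv2.INTER_CUBIC))
E
```

```text
{'clock': np.float64(21.083), 'tcp_pos': array([ 0.529, -0.161,  0.213]), 'wrist_force': array([ 0.743,  0.081, -0.213]), 'moment': array([ 0.008, -0.045, -0.003]), 'finger_gap': np.float64(0.034), 'grasp_force': np.float64(0.0)} yaw 72.36803149836757 q6 1.583891397351699 t6 0.0005326613245415501
tcp deg -105.67 r 0.1434 F [ 0.7  0.1 -0.2] pos [ 0.5293 -0.1606  0.2135]
top 8 handle rel deg hist [0 0 0 0 0 0 0 0 0 8 0 0 0 0 0 0 0 0] med 6.0
scene 48 handle rel deg hist [ 0  0  0  0  0  0  0  0 22 26  0  0  0  0  0  0  0  0] med 0.5
```

View pics/c_end.png

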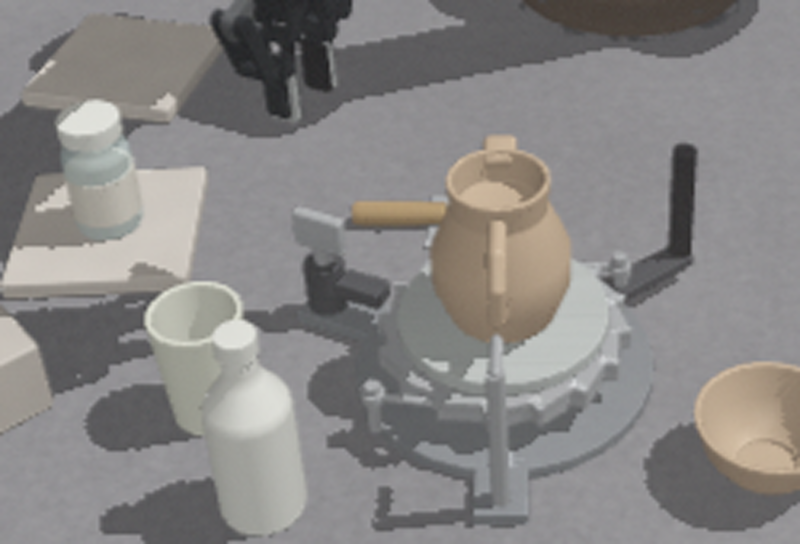

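The wing is back at its rest position (318,230), the handle lines up with the pointer, the jar is upright on the batt, and the gripper is clear. Hand in.

```bash
python3 -c "
from workcell import ticket
print(ticket.close_job())"
```

```text
the job is handed in; nothing more can be done
None
```

The job is handed in, with no verdict returned: the jar stands on the far batt, the jug's handle lines up with the pointer after three strokes, and the brake screw was held at about 0.4 N m (reading 0.46) and let go.

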